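# Put the small mug away in the drawer

## Robot

A 6-joint arm with a two-finger parallel gripper is mounted at the origin on the work surface. World frame = base frame: x ahead of the robot, y to its left, z up, the work surface at z = 0. Lengths are in m, angles in degrees, forces in N, time in s.
With the tool pointing down it reaches from about 0.3 to 0.75 m from the base axis. Payload 8.5 kg.
Tool frame: the origin (TCP) lies on the mounting face of the last link; the fingertips stand tip_extent ahead of it and the grasp point (between the pads) lies 155 mm ahead of it (tip_extent is the distance from the TCP to the fingertips, in m); z points along the fingers, y is the line along which they close (so a half turn about z gives the same grasp; the last joint's range is limited). The gripper opens to 85 mm and grips with 20 to 120 N. Pads are 22 mm wide; open, the fingers measure 114 mm over their backs; the gripper's body (76 mm by 85 mm) begins 54 mm behind the grasp point. The pads swing forward as they close: fully open they stand 13 mm farther back than shut.
Start: joints at [58.253, 21.807, 74.336, -0, 83.858, -12.336], TCP at [0.183, 0.519, 0.405] pointing down, gripper open.
Joint ranges: [-178.18, 178.18], [-50.72, 133.34], [12.68, 142.11], [-81.47, 261.47], [9.98, 163.14], [-165.26, 165.26]. Speed limits (degrees/s): [136.94, 136.94, 180, 180, 180, 180].

## Interface

Orientations are given as a 3x3 rotation matrix whose columns are the frame's x, y, z axes.
In Python, from rig import observe, get_image, camera_params, close_job, tip_extent gives the robot as it stands.
- The arm moves only by the shell command python3 -m creep 'ROWS' [FORCE]. ROWS is JSON, a list of rows, each an object with "jaw": the gripper's target within -1 to 1 (shut at 1, half-way at 0, fully open at -1); "travel": the shift along the world's x, y, z in mm, a list of three; "roll": the turn about the world's z in rad. A call has 1 to 12 rows; each row is the pose to reach, as a shift and turn from the pose commanded when the call began; what a row does not reach only later rows make up. A row lasts 1/10 s, in which the tool goes at most 50 mm and 8.59 degrees, less where a joint would pass 70% of its speed; a pose out of reach is approached as far as the arm can. A call with a gripper value outside its range is refused whole. The fingers move at their own pace and stop on an object; FORCE is the grip in N (left out, the last holds). Time passes only in rows, so rows that repeat a pose let the fingers close. It gives the time, the measured TCP pose, the force, the opening and the grip force at its end, in the units of the state.
- observe(): the state, without advancing time (a new reading comes with each control period).
- get_image(name): name is "scene" or "top" or "wrist"; returns (picture, depth): 480x640x3 uint8, red, green, blue; 480x640 float32, m along the optical axis (not along the pixel's ray), 0 where there is no reading.
- camera_params(name): a dict with "mtx" (3x3 intrinsics, pixels), "extrinsics" (4x4, takes a point from camera to world coordinates). Camera axes: x right, y down, z forward; pixel columns grow to the right and rows downward; lengths in m; the calibration is good to about 2 mm. The wrist camera is an equidistant fisheye: a pixel r from the principal point sees the ray r / f radians off the axis. A picture is of the moment at which its call begins: read the wrist's pose just before it. camera_params takes no time and is no camera call; for the wrist camera it gives the pose at the moment of the call.
- close_job(): hands the job in; it is judged then, once.
The state is a dict: "time_s": time; "q": joint angles; "qvel": joint speeds; "joint_efforts": joint torques, N m; "position": TCP position; "tool_rot": TCP orientation; "ft_force": force on the tool from outside, world axes, zero at the start; "wrist_torque": the same for the moment, N m; "grip_width": finger opening in m; "gripper_force": force on a finger pad.
Only numpy, scipy, OpenCV 4.12 (cv2) and the standard library are available. Lean on these libraries where they do the work, as an engineer would, in place of code of your own. Each camera call takes 0.05 s, during which the arm holds its last target. There are 200 camera calls.

## Task

Stand the small steel mug (the small one with a handle) upright in the empty wide compartment of the open drawer and let go of it. Set it down on the drawer floor rather than dropping it in, and leave the big mug and the plain beaker without a handle standing where they are.

Things in the scene. Friction and masses are not known exactly. Their poses are not given: they have to be found in the camera images.
- mug: The mug to put away: small stainless steel mug standing upright, round, 54 mm outside diameter, 70 mm tall, 3 mm wall, open top, about 0.13 kg, with one loop handle on its side. Origin: centre of its underside; z up; the handle points along its own +y and reaches 63 mm from the axis. Stands on the bench (height 0) at any yaw.
- compartment (a point): Floor of the drawer's empty wide compartment, mid-width, 80 mm behind its front panel; 16 mm above the bench. x leads from the front panel into the unit, y across, z up. 150 mm wide, walls 55 mm high; front panel 70 mm high, with its bar handle 36 mm deep. Open from above for 150 to 190 mm behind the panel, then under the unit's top (100 mm above the bench). Drawer slides at 4 N. Narrow spoon lane beyond a divider at +y.
- big_mug: Bystander: large steel mug of the same form, 86 mm diameter, 98 mm tall, handle along its own +y reaching 79 mm from the axis. Origin: centre of its underside.
- beaker: Bystander: plain steel beaker without a handle, 54 mm across the rim, 43 mm at the foot, 70 mm tall. Origin: centre of its underside.
Not all that is in view belongs to the job. Leave any blue or purple look-alike of the mug alone.

How it is judged (in metres and radians):
At the end, for the whole second after the job is handed in: The small mug stands at rest on the floor of the wide compartment (base centre within 55 mm of its middle line, 20 to 230 mm behind the front panel, within 8 mm of the floor height), upright within 10 degrees; the big mug and the beaker stand within 30 mm of where they were (x of mug in the frame of compartment between -0.06 and 0.15 m and y of mug in the frame of compartment between -0.055 and 0.055 m and z of mug in the frame of compartment between -0.006 and 0.008 m and angle between mug's own z axis and vertical below 0.17 rad and linear speed of mug below 0.03 m/s and distance of each of big_mug, beaker from where it was at the start of the episode below 0.03 m and angle between each of big_mug, beaker's own z axis and vertical below 0.35 rad); the robot touches nothing.
It fails at once if the small mug is dropped into the drawer (falls faster than 0.8 m/s inside the compartment, as after a drop of over 30 mm) (x of mug in the frame of compartment between -0.06 and 0.15 m and y of mug in the frame of compartment between -0.055 and 0.055 m and z of mug in the frame of compartment between -0.01 and 0.06 m and linear speed of mug above 0.8 m/s).
It fails at once if the big mug is moved more than 30 mm or tipped more than 20 degrees (distance of big_mug from where it was at the start of the episode above 0.03 m or angle between big_mug's own z axis and vertical above 0.35 rad).
It fails at once if the beaker is moved more than 30 mm or tipped more than 20 degrees (distance of beaker from where it was at the start of the episode above 0.03 m or angle between beaker's own z axis and vertical above 0.35 rad).
It also fails if it takes over 32 s, if anything falls off the work surface, if the arm or the gripper's body presses on something with over 40 N, if the wrist force passes 120 N, or if a joint passes its speed limit or range.

## Working session

There is one attempt and no reset: what is moved stays moved. The work goes in short steps, Python scripts to look and compute and a shell command to move; the robot and the scene stay as the last step left them, time stands still between calls to the robot, and variables do not carry over. Pictures are saved under pics/ and viewed, at most 10 in all, crops included, and the job is handed in when it is done.

```bash
mkdir -p pics; ls
python3 - <<'E'
from rig import *
import cv2,numpy as np
print(tip_extent, observe())
for n in ["scene","top"]:
    im,d=get_image(n); cv2.imwrite(f"pics/{n}0.png",im[:,:,::-1]); np.savez(f"{n}0.npz",im=im,d=d)
    p=camera_params(n); print(n,p["mtx"],p["extrinsics"])
E
```

```text
pics
0.1734 {'time_s': 0.0, 'q': array([ 5.82529945e+01,  2.18417690e+01,  7.43866592e+01, -1.11170305e-03,
        8.38590871e+01, -1.23365050e+01]), 'qvel': array([-0.06081046,  0.02806888, -0.01651066, -0.03348086,  0.09317353,
       -0.11628085]), 'joint_efforts': array([ 2.40540998e-03, -4.48475039e+01, -2.31277996e+01, -9.37961909e-05,
        4.82594929e-03,  1.84487953e-05]), 'position': array([0.18276699, 0.51869166, 0.40409307]), 'tool_rot': array([[-9.43162341e-01,  3.32331428e-01, -7.87281241e-04],
       [ 3.32332218e-01,  9.43161483e-01, -1.30904504e-03],
       [ 3.07496535e-04, -1.49628091e-03, -9.99998833e-01]]), 'ft_force': array([ 0.86554466,  0.87548986, -0.35575034]), 'wrist_torque': array([-0.01947108,  0.01078157,  0.03089427]), 'gripper_force': 0.0, 'grip_width': 0.08532761961038904}
scene [[553.55244781   0.         315.50925962]
 [  0.         553.55244781 240.3206015 ]
 [  0.           0.           1.        ]] [[ 0.84311966  0.33985837 -0.41670795  1.02065925]
 [ 0.53746792 -0.50861439  0.67263633 -0.67940199]
 [ 0.01665742 -0.79108008 -0.61148577  0.70931744]
 [ 0.          0.          0.          1.        ]]
top [[454.11079125   0.         316.82343851]
 [  0.         454.11079125 237.97839406]
 [  0.           0.           1.        ]] [[ 0.02484341 -0.98042603  0.19531413  0.3738501 ]
 [-0.99963581 -0.02642288 -0.00548508  0.03526952]
 [ 0.01053848 -0.19510673 -0.9807254   1.03803935]
 [ 0.          0.          0.          1.        ]]
```

View pics/scene0.png

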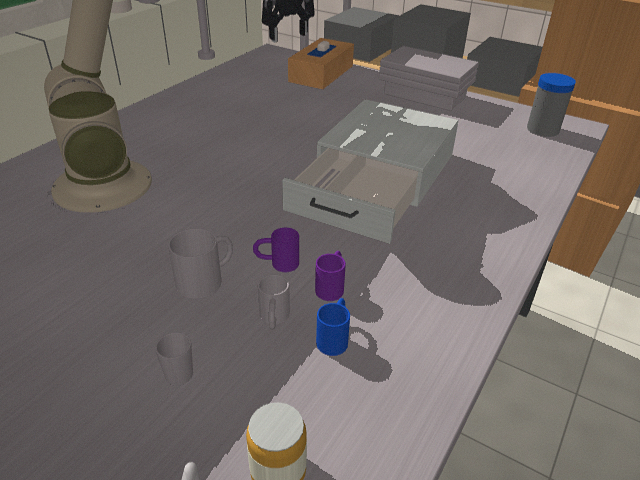

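View pics/top0.png

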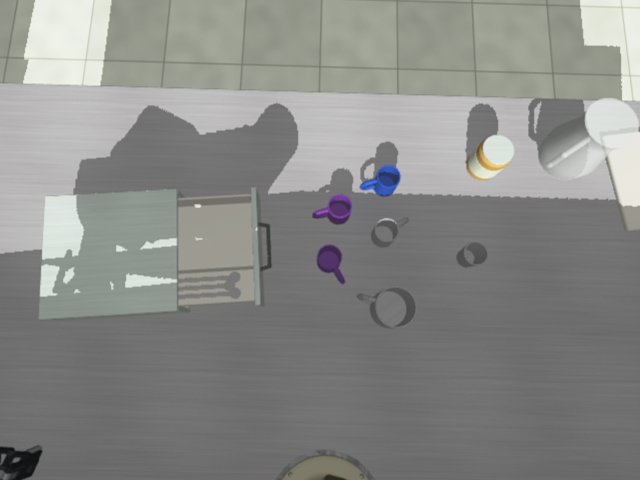

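The scene view shows the small steel mug at about (274,298) with its handle towards the camera, between the big mug (197,262), the beaker (176,358) and the purple and blue mugs. In the top view its rim is at (385,232) with the handle at (403,222). The drawer's wide compartment covers cols 180-252, rows 200-267, and its front panel is at col 257.

```bash
cat > h.py <<'E'
import numpy as np,cv2
from rig import *
def cloud(n,d,P=None):
    p=P or camera_params(n); K=p["mtx"];T=p["extrinsics"]
    v,u=np.mgrid[:480,:640]
    c=np.stack([(u-K[0,2])/K[0,0]*d,(v-K[1,2])/K[1,1]*d,d],-1)
    return c@T[:3,:3].T+T[:3,3]
def plane(n,px,z):
    p=camera_params(n); K=p["mtx"];T=p["extrinsics"]
    px=np.atleast_2d(px).astype(float)
    r=np.c_[(px-K[:2,2])/[K[0,0],K[1,1]],np.ones(len(px))]@T[:3,:3].T
    return T[:3,3]+r*((z-T[2,3])/r[:,2])[:,None]
E
python3 - <<'E'
from h import *
np.set_printoptions(precision=4,suppress=True)
D=np.load("top0.npz");X=cloud("top",D["d"]);ok=D["d"]>0
Z=X[...,2]
print("z bench",np.median(Z[340:400,200:300]))
def box(r0,r1,c0,c1,z0,z1):
    m=np.zeros_like(ok);m[r0:r1,c0:c1]=1;m&=ok&(Z>z0)&(Z<z1);return X[m]
for nm,b,zz in [("mug",(205,252,362,415),(.05,.08)),("mug>25",(205,252,362,415),(.025,.08)),("bluem",(160,205,355,405),(.05,.08)),("purpA",(190,230,308,355),(.02,.08)),("purpB",(240,290,310,350),(.02,.08)),("big",(280,335,352,420),(.08,.11)),("bighandle",(280,335,352,420),(.03,.11)),("beaker",(238,272,450,492),(.05,.08)),("panel",(185,310,245,265),(.06,.09)),("bar",(215,275,258,275),(.02,.09)),("floor",(208,262,185,245),(.0,.03)),("walls",(190,310,185,248),(.045,.075)),("unit",(190,315,120,180),(.09,.11))]:
    p=box(*b,*zz); print(nm,len(p),p.min(0) if len(p) else "",p.max(0) if len(p) else "", np.median(p,0) if len(p) else "")
# rims via ellipse on plane
im=D["im"]
print("rim pts", plane("top",[(385,232),(403,222),(257,188),(257,305)],.07))
big=np.hstack([cv2.resize(im[190:280,340:430],(400,400),interpolation=2)[:,:,::-1],cv2.resize(((Z[190:280,340:430].clip(0,.1))*2550).astype(np.uint8),(400,400),interpolation=0)[...,None].repeat(3,2)])
cv2.imwrite("pics/c1.png",big)
E
```

```text
z bench 0.000481577442694503
mug 255 [ 0.5638 -0.1707  0.05  ] [ 0.6232 -0.0944  0.0742] [ 0.6009 -0.1298  0.0648]
mug>25 383 [ 0.5638 -0.1743  0.0251] [ 0.6246 -0.0944  0.0742] [ 0.5987 -0.1284  0.0589]
bluem 288 [ 0.6861 -0.1511  0.05  ] [ 0.7398 -0.0675  0.074 ] [ 0.7044 -0.1168  0.063 ]
purpA 455 [ 0.6151 -0.0441  0.0201] [0.6678 0.042  0.074 ] [ 0.6326 -0.0087  0.0556]
purpB 347 [ 0.4741 -0.0322  0.0201] [0.5544 0.0287 0.0734] [ 0.511  -0.0078  0.0599]
big 363 [ 0.3807 -0.1772  0.08  ] [ 0.4645 -0.0678  0.1022] [ 0.4309 -0.1276  0.0958]
bighandle 724 [ 0.3807 -0.1772  0.0302] [ 0.4645 -0.0599  0.1022] [ 0.4301 -0.1401  0.0801]
beaker 259 [ 0.518  -0.3399  0.0502] [ 0.5695 -0.2881  0.0745] [ 0.546  -0.3213  0.066 ]
panel 900 [0.4204 0.1417 0.06  ] [0.6737 0.1924 0.0898] [0.5381 0.1601 0.0852]
bar 396 [0.4831 0.1292 0.0206] [0.6239 0.1626 0.0884] [0.5438 0.1488 0.0639]
floor 3230 [0.5159 0.1932 0.01  ] [0.644  0.3376 0.024 ] [0.579  0.2643 0.0164]
walls 709 [0.4173 0.1735 0.0451] [0.6626 0.3267 0.0748] [0.502  0.2491 0.0689]
unit 7054 [0.3947 0.3115 0.0901] [0.6592 0.454  0.1063] [0.5237 0.3804 0.1004]
rim pts [[ 0.5839 -0.1186  0.07  ]
 [ 0.6075 -0.1582  0.07  ]
 [ 0.6761  0.1654  0.07  ]
 [ 0.4192  0.1524  0.07  ]]
```

View pics/c1.png

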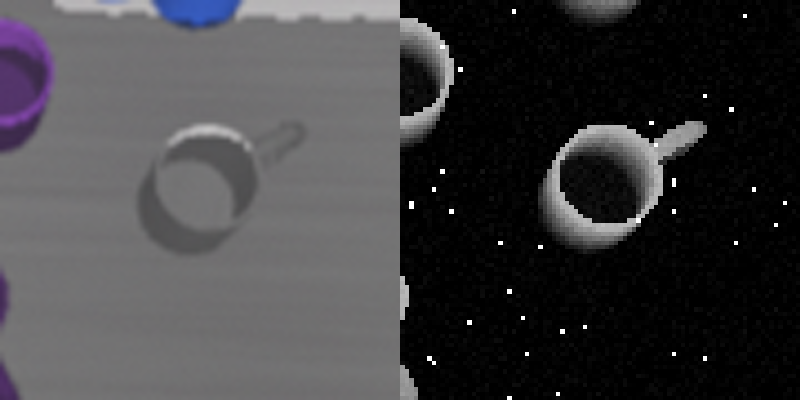

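The crop confirms the small mug: its rim centre is at about px (386.5,229) and the handle tip at about (407.5,219), pointing up and right. Next I work out the poses.

Run:
```python
from h import *
np.set_printoptions(precision=4,suppress=True)
D=np.load("top0.npz");X=cloud("top",D["d"]);Z=X[...,2]
def sub(r0,r1,c0,c1,z0,z1):
    m=np.zeros(Z.shape,bool);m[r0:r1,c0:c1]=1;m&=(D["d"]>0)&(Z>z0)&(Z<z1);return X[m]
p=sub(205,252,362,415,.064,.076)[:,:2]
A=np.c_[2*p,np.ones(len(p))];s=np.linalg.lstsq(A,(p**2).sum(1),rcond=None)[0];c=s[:2]
print("rim",c,np.sqrt(s[2]+c@c))
q=sub(205,252,362,420,.02,.07);d=np.linalg.norm(q[:,:2]-c,axis=1);h=q[(d>.034)&(d<.07)&(q[:,1]<c[1])];print(len(h),h.mean(0),np.degrees(np.arctan2(*(h.mean(0)[:2]-c)[::-1])))
m=sub(190,310,248,270,.078,.09);v=cv2.fitLine(m[:,:2].astype(np.float32),cv2.DIST_HUBER,0,.01,.01).ravel();print("panel",v,m.min(0),m.max(0))
f=sub(190,275,182,252,.012,.021);R=cv2.minAreaRect(f[:,:2].astype(np.float32))
ax=v[:2]*np.sign(v[0]);n=np.array([-ax[1],ax[0]])
a=f[:,:2]@ax;b=f[:,:2]@n;print("yaw ax",np.degrees(np.arctan2(ax[1],ax[0])),"along ax pct",np.percentile(a,[0,1,5,95,99,100]),"n",np.percentile(b,[0,1,50,99,100]),"panel n",v[2:]@n, m[:,:2]@n@np.ones(len(m))/len(m),np.percentile(m[:,:2]@n,[1,99]))
# height profile across drawer at mid depth
row=X[185:312,220]; print(np.c_[np.arange(185,312),row][::2][:, [0,1,3]].round(3).tolist())
print(observe()["position"])
```

```text
rim [ 0.5905 -0.1219] 0.02557843649778299
55 [ 0.6152 -0.1621  0.0521] -58.41343965484816
panel [0.996  0.0888 0.5392 0.1605] [0.4204 0.1447 0.0782] [0.6672 0.1764 0.0898]
yaw ax 5.096938 along ax pct [0.5038 0.5095 0.5163 0.666  0.6724 0.6741] n [0.127  0.1294 0.207  0.2855 0.2871] panel n 0.111948684 0.11194867741357303 [0.1063 0.1183]
[[185.0, 0.703, -0.002], [187.0, 0.698, 0.001], [189.0, 0.694, -0.004], [191.0, 0.687, 0.003], [193.0, 0.683, 0.001], [195.0, 0.658, 0.07], [197.0, 0.653, 0.069], [199.0, 0.653, 0.054], [201.0, 0.652, 0.04], [203.0, 0.654, 0.018], [205.0, 0.649, 0.018], [207.0, 0.645, 0.016], [209.0, 0.639, 0.02], [211.0, 0.634, 0.018], [213.0, 0.63, 0.018], [215.0, 0.625, 0.018], [217.0, 0.621, 0.016], [219.0, 0.616, 0.017], [221.0, 0.611, 0.017], [223.0, 0.606, 0.017], [225.0, 0.602, 0.018], [227.0, 0.597, 0.017], [229.0, 0.592, 0.016], [231.0, 0.588, 0.013], [233.0, 0.582, 0.02], [235.0, 0.578, 0.019], [237.0, 0.573, 0.018], [239.0, 0.569, 0.016], [241.0, 0.564, 0.018], [243.0, 0.56, 0.015], [245.0, 0.555, 0.016], [247.0, 0.551, 0.015], [249.0, 0.546, 0.015], [251.0, 0.541, 0.017], [253.0, 0.537, 0.013], [255.0, 0.532, 0.015], [257.0, 0.528, 0.015], [259.0, 0.523, 0.017], [261.0, 0.518, 0.02], [263.0, 0.513, 0.018], [265.0, 0.509, 0.015], [267.0, 0.498, 0.068], [269.0, 0.497, 0.041], [271.0, 0.495, 0.019], [273.0, 0.491, 0.013], [275.0, 0.487, 0.013], [277.0, 0.481, 0.023], [279.0, 0.477, 0.021], [281.0, 0.473, 0.014], [283.0, 0.468, 0.018], [285.0, 0.463, 0.022], [287.0, 0.459, 0.024], [289.0, 0.455, 0.018], [291.0, 0.45, 0.018], [293.0, 0.446, 0.023], [295.0, 0.441, 0.026], [297.0, 0.437, 0.016], [299.0, 0.433, 0.019], [301.0, 0.425, 0.072], [303.0, 0.423, 0.029], [305.0, 0.42, -0.0], [307.0, 0.416, 0.0], [309.0, 0.411, -0.002], [311.0, 0.407, -0.001]]
[0.1828 0.5187 0.4042]
```

```bash
python3 -m creep '[{"jaw":-1,"travel":[25,-40,0],"roll":-0.07},{"jaw":-1,"travel":[50,-80,-10],"roll":-0.14},{"jaw":-1,"travel":[75,-118,-20],"roll":-0.21},{"jaw":-1,"travel":[100,-157,-30],"roll":-0.28},{"jaw":-1,"travel":[125,-196,-40],"roll":-0.35},{"jaw":-1,"travel":[150,-235,-50],"roll":-0.42},{"jaw":-1,"travel":[175,-274,-55],"roll":-0.49},{"jaw":-1,"travel":[200,-313,-60],"roll":-0.56},{"jaw":-1,"travel":[225,-353,-65],"roll":-0.62},{"jaw":-1,"travel":[250,-392,-70],"roll":-0.68},{"jaw":-1,"travel":[270,-423,-70],"roll":-0.68},{"jaw":-1,"travel":[270,-423,-70],"roll":-0.68}]' 40; python3 -m creep '[{"jaw":-1,"travel":[25,-40,0],"roll":0},{"jaw":-1,"travel":[50,-80,0],"roll":0},{"jaw":-1,"travel":[75,-118,0],"roll":0},{"jaw":-1,"travel":[100,-157,0],"roll":0},{"jaw":-1,"travel":[125,-196,0],"roll":0},{"jaw":-1,"travel":[139,-218,0],"roll":0},{"jaw":-1,"travel":[139,-218,0],"roll":0},{"jaw":-1,"travel":[139,-218,0],"roll":0}]'
python3 - <<'E'
from h import *
o=observe();print(o["time_s"],o["position"],o["tool_rot"])
p=camera_params("wrist");im,d=get_image("wrist");np.savez("w1.npz",im=im,d=d,K=p["mtx"],T=p["extrinsics"]);print(p);cv2.imwrite("pics/w1.png",im[:,:,::-1])
E
```

```text
time_s: 1.3
position: [0.4548, 0.0926, 0.3343]
tool_rot: [[-0.52, 0.854, 0.0], [0.854, 0.52, -0.001], [-0.001, -0.0, -1.0]]
ft_force: [-0.3, 0.3, 0.9]
grip_width: 0.0855
gripper_force: 0.0
time_s: 2.1
position: [0.5916, -0.1217, 0.3341]
tool_rot: [[-0.524, 0.851, -0.001], [0.851, 0.524, 0.001], [0.001, -0.001, -1.0]]
ft_force: [-0.3, 0.5, 0.0]
grip_width: 0.0852
gripper_force: 0.0
2.1 [ 0.59160983 -0.12170864  0.33414077] [[-5.24417042e-01  8.51460448e-01 -1.36787740e-03]
 [ 8.51460330e-01  5.24418332e-01  8.48373222e-04]
 [ 1.43969623e-03 -7.19791971e-04 -9.99998705e-01]]
{'mtx': array([[371.64829954,   0.        , 317.68888757],
       [  0.        , 371.64829954, 236.35725682],
       [  0.        ,   0.        ,   1.        ]]), 'extrinsics': array([[ 0.8510036 ,  0.5033085 ,  0.14991137,  0.5533558 ],
       [ 0.5251585 , -0.81494463, -0.24509955, -0.05796857],
       [-0.00119122,  0.28730783, -0.95783756,  0.3037861 ],
       [ 0.        ,  0.        ,  0.        ,  1.        ]])}
```

View pics/w1.png

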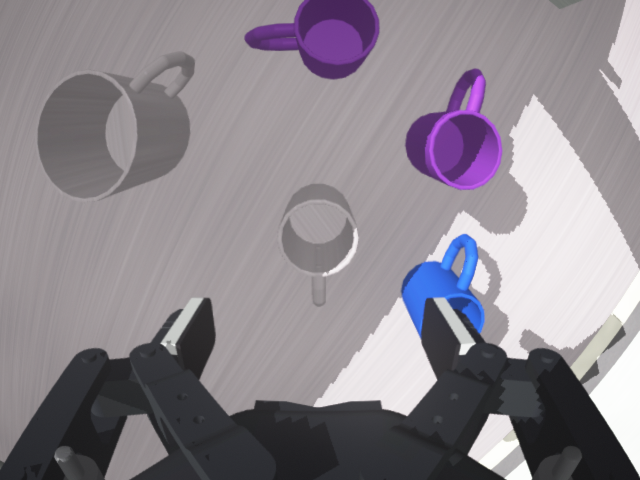

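The wrist view shows the mug rim centred at about (318,237), with the handle straight below it at (318,290). The closing line is therefore square to the handle. The blue mug on the right is close to the right finger's line, so I check that clearance.

Run:
```python
from h import *
D=np.load("w1.npz");K,T=D["K"],D["T"]
def ray(px,z):
    v=(np.array(px,float)-K[:2,2])/K[0,0];t=np.linalg.norm(v);r=np.r_[v/t*np.sin(t),np.cos(t)]
    r=T[:3,:3]@r;return T[:3,3]+r*(z-T[2,3])/r[2]
for n,px,z in [("L",(279,236),.07),("R",(357.5,236),.07),("top",(318,199),.07),("bot",(318,275),.07),("handle",(319,302),.05),("blueL",(421,322),.07),("blueC",(449,310),.07)]: print(n,ray(px,z).round(4))
```

```text
L [ 0.5681 -0.131   0.07  ]
R [ 0.6121 -0.1038  0.07  ]
top [ 0.577  -0.0965  0.07  ]
bot [ 0.6045 -0.141   0.07  ]
handle [ 0.6213 -0.1668  0.05  ]
blueL [ 0.6898 -0.1339  0.07  ]
blueC [ 0.7027 -0.1151  0.07  ]
```

```bash
python3 -m creep '[{"jaw":-1,"travel":[-1,3,-35],"roll":0},{"jaw":-1,"travel":[-1,3,-70],"roll":0},{"jaw":-1,"travel":[-1,3,-100],"roll":0},{"jaw":-1,"travel":[-1,3,-125],"roll":0},{"jaw":-1,"travel":[-1,3,-134],"roll":0},{"jaw":-1,"travel":[-1,3,-134],"roll":0}]'; python3 -m creep '[{"jaw":1,"travel":[0,0,0],"roll":0},{"jaw":1,"travel":[0,0,0],"roll":0},{"jaw":1,"travel":[0,0,0],"roll":0},{"jaw":1,"travel":[0,0,0],"roll":0},{"jaw":1,"travel":[0,0,0],"roll":0},{"jaw":1,"travel":[0,0,0],"roll":0},{"jaw":1,"travel":[0,0,0],"roll":0},{"jaw":1,"travel":[0,0,0],"roll":0}]' 40
```

```text
time_s: 2.75
position: [0.5905, -0.1183, 0.2003]
tool_rot: [[-0.525, 0.851, -0.002], [0.851, 0.525, 0.001], [0.002, -0.001, -1.0]]
ft_force: [-1.1, -0.2, 0.2]
grip_width: 0.0851
gripper_force: 0.0
time_s: 3.55
position: [0.591, -0.1193, 0.2023]
tool_rot: [[-0.524, 0.851, 0.002], [0.851, 0.524, -0.001], [-0.002, 0.002, -1.0]]
ft_force: [-1.5, 1.2, 5.5]
grip_width: 0.0525
gripper_force: 42.8
```

```bash
python3 -m creep '[{"jaw":1,"travel":[0,0,15],"roll":0},{"jaw":1,"travel":[0,0,40],"roll":0},{"jaw":1,"travel":[0,0,75],"roll":0},{"jaw":1,"travel":[0,0,110],"roll":0},{"jaw":1,"travel":[0,0,140],"roll":0},{"jaw":1,"travel":[0,0,150],"roll":0},{"jaw":1,"travel":[0,20,150],"roll":-0.04},{"jaw":1,"travel":[-2,50,150],"roll":-0.1},{"jaw":1,"travel":[-4,85,150],"roll":-0.16},{"jaw":1,"travel":[-6,120,150],"roll":-0.22},{"jaw":1,"travel":[-8,155,150],"roll":-0.28},{"jaw":1,"travel":[-9,190,150],"roll":-0.34}]'; python3 -m creep '[{"jaw":1,"travel":[-1,35,0],"roll":-0.05},{"jaw":1,"travel":[-3,70,0],"roll":-0.1},{"jaw":1,"travel":[-5,105,0],"roll":-0.14},{"jaw":1,"travel":[-7,140,0],"roll":-0.14},{"jaw":1,"travel":[-8,165,0],"roll":-0.14},{"jaw":1,"travel":[-9,180,0],"roll":-0.14},{"jaw":1,"travel":[-9,184,0],"roll":-0.14},{"jaw":1,"travel":[-9,184,0],"roll":-0.14},{"jaw":1,"travel":[-9,184,0],"roll":-0.14}]'
python3 - <<'E'
from h import *
o=observe();print(o["time_s"],o["position"],o["tool_rot"])
p=camera_params("wrist");im,d=get_image("wrist");np.savez("w2.npz",im=im,d=d,K=p["mtx"],T=p["extrinsics"]);cv2.imwrite("pics/w2.png",im[:,:,::-1])
E
```

```text
time_s: 4.75
position: [0.5814, 0.0721, 0.3496]
tool_rot: [[-0.208, 0.978, -0.002], [0.978, 0.208, 0.0], [0.001, -0.002, -1.0]]
ft_force: [0.3, 0.3, -1.5]
grip_width: 0.0518
gripper_force: 42.2
time_s: 5.65
position: [0.573, 0.2537, 0.3505]
tool_rot: [[-0.071, 0.997, -0.0], [0.997, 0.071, -0.0], [-0.0, -0.0, -1.0]]
ft_force: [-0.5, -0.3, -1.3]
grip_width: 0.0524
gripper_force: 42.2
5.65 [0.57304907 0.25366244 0.35052495] [[-7.08170201e-02  9.97489265e-01 -3.40537845e-04]
 [ 9.97489248e-01  7.08168780e-02 -4.12816271e-04]
 [-3.87663972e-04 -3.68917257e-04 -9.99999857e-01]]
```

View pics/w2.png

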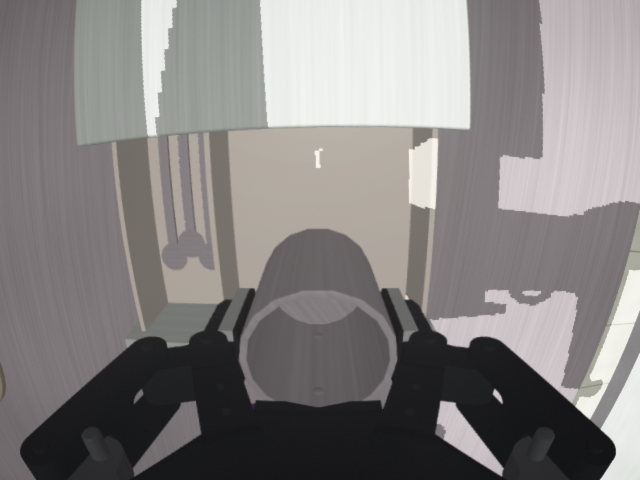

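The wrist view shows the mug (rim at 318,347) hanging centred between the divider (col about 237) and the right wall (col about 408). The panel edge is below the mug and the unit's roof edge is above row 140. I lower it now.

```bash
python3 -m creep '[{"jaw":1,"travel":[1,0,-20],"roll":0},{"jaw":1,"travel":[1,0,-45],"roll":0},{"jaw":1,"travel":[1,0,-70],"roll":0},{"jaw":1,"travel":[1,0,-90],"roll":0},{"jaw":1,"travel":[1,0,-105],"roll":0},{"jaw":1,"travel":[1,0,-115],"roll":0},{"jaw":1,"travel":[1,0,-122],"roll":0},{"jaw":1,"travel":[1,0,-126],"roll":0},{"jaw":1,"travel":[1,0,-129],"roll":0},{"jaw":1,"travel":[1,0,-129],"roll":0},{"jaw":1,"travel":[1,0,-129],"roll":0}]'; python3 -m creep '[{"jaw":1,"travel":[0,0,-1],"roll":0},{"jaw":1,"travel":[0,0,-2],"roll":0},{"jaw":1,"travel":[0,0,-2],"roll":0},{"jaw":1,"travel":[0,0,-2],"roll":0}]'
```

```text
time_s: 6.8
position: [0.5739, 0.2548, 0.2222]
tool_rot: [[-0.072, 0.997, 0.001], [0.997, 0.072, 0.0], [0.0, 0.001, -1.0]]
ft_force: [-0.2, 0.1, -1.2]
grip_width: 0.0523
gripper_force: 42.2
time_s: 7.2
position: [0.5738, 0.2547, 0.2197]
tool_rot: [[-0.072, 0.997, 0.0], [0.997, 0.072, 0.0], [0.0, 0.0, -1.0]]
ft_force: [0.2, 0.2, -1.1]
grip_width: 0.0521
gripper_force: 42.2
```

```bash
python3 -m creep '[{"jaw":1,"travel":[0,0,-1],"roll":0},{"jaw":1,"travel":[0,0,-2],"roll":0},{"jaw":1,"travel":[0,0,-2],"roll":0}]';  python3 -m creep '[{"jaw":1,"travel":[0,0,-1],"roll":0},{"jaw":1,"travel":[0,0,-1],"roll":0},{"jaw":1,"travel":[0,0,-1],"roll":0}]'
```

```text
time_s: 7.5
position: [0.5737, 0.2548, 0.2183]
tool_rot: [[-0.072, 0.997, 0.0], [0.997, 0.072, 0.0], [0.0, 0.0, -1.0]]
ft_force: [-2.2, -0.4, 3.8]
grip_width: 0.0521
gripper_force: 42.5
time_s: 7.8
position: [0.5737, 0.2548, 0.2182]
tool_rot: [[-0.072, 0.997, 0.001], [0.997, 0.072, 0.0], [0.0, 0.001, -1.0]]
ft_force: [-4.6, -1.9, 11.3]
grip_width: 0.052
gripper_force: 43.4
```

```bash
python3 -m creep '[{"jaw":-0.7,"travel":[0,0,1],"roll":0},{"jaw":-0.7,"travel":[0,0,1],"roll":0},{"jaw":-0.7,"travel":[0,0,1],"roll":0},{"jaw":-0.7,"travel":[0,0,1],"roll":0},{"jaw":-0.7,"travel":[0,0,1],"roll":0},{"jaw":-0.7,"travel":[0,0,1],"roll":0}]';  python3 -m creep '[{"jaw":-0.7,"travel":[0,0,10],"roll":0},{"jaw":-0.7,"travel":[0,0,25],"roll":0},{"jaw":-0.7,"travel":[0,0,50],"roll":0},{"jaw":-0.7,"travel":[0,0,80],"roll":0},{"jaw":-0.7,"travel":[0,0,115],"roll":0},{"jaw":-0.7,"travel":[0,0,150],"roll":0},{"jaw":-0.7,"travel":[0,0,150],"roll":0}]'
python3 - <<'E'
from h import *
im,d=get_image("scene");t,td=get_image("top")
cv2.imwrite("pics/end.png",np.hstack([cv2.resize(im[100:400,100:500],(400,300)),cv2.resize(t[150:350,170:500],(400,300))])[:,:,::-1])
E
```

```text
time_s: 8.4
position: [0.5738, 0.2547, 0.2176]
tool_rot: [[-0.072, 0.997, -0.0], [0.997, 0.072, -0.0], [-0.0, -0.0, -1.0]]
ft_force: [-0.1, -0.2, -0.0]
grip_width: 0.0728
gripper_force: 0.0
time_s: 9.1
position: [0.5737, 0.2548, 0.3738]
tool_rot: [[-0.072, 0.997, 0.01], [0.997, 0.072, 0.002], [0.002, 0.01, -1.0]]
ft_force: [0.1, -0.2, 0.3]
grip_width: 0.0727
gripper_force: 0.0
```

View pics/end.png

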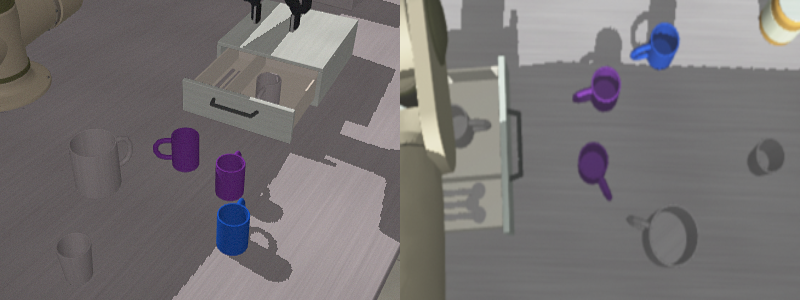

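The mug stands upright in the wide compartment, at about (268,88) in the scene half and (460,125) in the top half, with its handle towards the panel. The big mug and the beaker look undisturbed, and the gripper is clear of everything.

```bash
python3 -c "
from rig import *
print(close_job())"
```

```text
the job is handed in; nothing more can be done
None
```

The small steel mug stands upright on the floor of the drawer's wide compartment and is released, the big mug and the beaker look undisturbed in the final pictures, and the job was handed in at about 9 s of the 32 s allowed; no verdict came back.

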